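Close the valve-body halves and gauge the bore through the guide tube

TASK

On the transmission bench, slide the loose valve-body half (the one with the sloping guide tube) sideways along the bench until its side is flush against the bolted-down half, no gap left. Then take the gauge rod by its square handle from its rest, insert it down the guide tube until its collar stops on the mouth, draw it right out again, and hold it up level for reading, clear of everything, roughly 25 to 30 cm above the bench. Finish still holding the rod still and level in the gripper; the two halves stay closed up, and the other parts on the bench are left where they are.

Things in the scene. Friction and masses are not known exactly. Their poses are not given: they have to be found in the camera images.
- housing: Bolted-down aluminium valve-body half, fixed. Its frame has x and y level, z up, origin on the bench. The block fills x -55..55, y 45..125, z 0..50 mm; the joint face is the plane y = +45 mm. A low hub on it rises to 72 mm at x 15, y 88. A fence 25 mm high runs along y at x -71..-59 mm (y -75..125) and stops the loose half from sliding to -x. The loose half is home when its centre is at y = 0 of this frame (x anywhere from -4 to 15 mm).
- module_center (a point): Centre of the loose aluminium valve-body half, 25 mm above the bench; block 110 (x) by 90 (y) by 50 (z) mm, 0.6 to 1.1 kg, free to slide on the bench. Its own axes start within 0.1 rad of the bolted half's axes; its +y face is the one to close against the bolted half, its -y face is free for pushing. It starts 12 to 35 mm short of closed.
- face_a (a point): Point on the +y joint face of the loose half, at its x = -55 mm edge, 25 mm up. Flush: y = 45 mm in the bolted half's frame.
- face_b (a point): Point on the +y joint face of the loose half, at its x = +55 mm edge, 25 mm up. Flush: y = 45 mm in the bolted half's frame.
- tube: Steel guide tube fixed in the loose half. Origin at the centre of the mouth (50 mm to +x of the half's centre, 77 mm above the bench); its z axis runs along the tube outwards, sloping up 30 degrees from level towards the half's +x. Bore 12 mm, flaring over the last 14 mm to 21 mm at the mouth, outer rim 29 mm across, 110 mm deep, open bottom.
- rod: Steel gauge rod, about 0.22 kg. Origin on the axis at the collar's stop face; x axis points along the handle, away from the tip. Shaft 8 mm thick and 105 mm long to the rounded tip (at x = -105 mm); collar 34 mm across, x 0..8 mm; square handle 14 by 14 mm, x 8..105 mm, with sides facing y and z. It starts lying level on the rest, axis 55 mm above the bench, tip towards the robot's side, z up.
- rod_grip (a point): Place to grip the handle: on the rod's axis, 45 mm from the collar's stop face (37 mm from its back), axes as the rod's.
- rod_tip (a point): The rounded tip of the rod, axes as the rod's.
- rack: Fixed steel rest of the rod: base plate 205 by 50 by 6 mm, origin below the rod's collar face, x along the rod. Two notched posts, 12 mm thick and 30 mm wide, at x = -70 mm (59 mm high, under the shaft) and x = +95 mm (56 mm high, under the end of the handle); between them the rod is free underneath.
- drum: Bystander, to be left alone: clutch drum, 155 mm across, 70 mm high; origin at its underside.
- plates: Bystander, to be left alone: friction plate ring, 120 mm across, 16 mm high; origin at its underside.
- hub: Bystander, to be left alone: splined hub, 75 mm across, 60 mm high; origin at its underside.
- bearing: Bystander, to be left alone: bearing ring, 52 mm across, 15 mm high; origin at its underside.
- bush: Bystander, to be left alone: bronze bush, 34 mm across, 22 mm high; origin at its underside.
- driver: Bystander, to be left alone: screwdriver; origin at its underside.
- jar: Bystander, to be left alone: white jar, 64 mm across, 75 mm high; origin at its underside.
Not all that is in view belongs to the job. What is shaped like the housing but blue is not meant. What is shaped like the rod but orange is not meant.

How it is judged:
By the outcome, as a careful person would: the job done as asked, in the order asked, and still so for the second after the job is handed in, while the arm keeps its last pose, push and grip.
It also fails if it takes over 72 s, if anything falls off the work surface, if the arm or the gripper's body presses on something with over 40 N, if the wrist force passes 120 N, or if a joint passes its speed limit or range.

ROBOT

A 7-joint arm with a two-finger parallel gripper is mounted at the origin on the work surface. World frame = base frame: x ahead of the robot, y to its left, z up, the work surface at z = 0. Lengths are in m, angles in rad, forces in N, time in s.
With the tool pointing down it reaches from about 0.4 to 0.85 m from the base axis. Payload 4.5 kg.
Tool frame: the origin (TCP) lies midway between the tips of the shut fingers; the grasp point (between the pads) lies 19 mm behind it; z points along the fingers, y is the direction in which the jaws open and shut (so a half turn about z gives the same grasp; the last joint's range is limited). The gripper opens to 88 mm and grips with 3 to 60 N. Pads are 18 mm wide; open, the fingers measure 123 mm over their backs; the gripper's body (75 mm by 187 mm) begins 45 mm behind the grasp point.
Start: joints at [-1.106, 0.689, -0.195, 1.565, 0.157, 0.902, -0.215], TCP at [0.261, 0.568, 0.239] pointing down, gripper open.
Joint ranges: [-3.01, 3.01], [-0.46, 2.08], [-1.47, 1.51], [0.13, 2.56], [-1, 4.14], [0.04, 2.09], [-2.66, 2.66]. Speed limits (rad/s): [2.57, 2.57, 3.14, 3.14, 3.14, 3.14, 3.14].

INTERFACE

Orientations are given as a unit quaternion [x, y, z, w].
In Python, from plant import r gives the robot as it stands. The module is installed in compiled form; this text tells all that it offers.
- The arm moves only by the shell command python3 -m jog 'ROWS' [FORCE]. ROWS is JSON, a list of rows, each an object with "translation": the shift along the tool's x, y, z in units of 40 mm (1.0 is 40 mm), a list of three; "twist": the turn about the tool's z in units of 6 degrees (1.0 is 6 degrees); "claw": the opening in per cent of the stroke, from 0 (shut) to 100 (fully open). A call has 1 to 20 rows; each row shifts and turns the commanded pose from where the row before left it, along the tool's axes as they then stand; what a row does not reach is not made up. A row lasts 1/12 s, in which the tool goes at most 41.7 mm and 7.16 degrees, less where a joint would pass 70% of its speed; a pose out of reach is approached as far as the arm can. A call is refused whole if a number of a shift passes 1 or a number of a turn 1, either way. A call with a gripper value outside its range is refused whole. The fingers move at their own pace and stop on an object; FORCE is the grip in N (left out, the last holds). Time passes only in rows, so rows that do not move let the fingers close. It gives the time, the measured TCP pose, the force and the opening at its end, in the units of the state.
- r.get_state(): the state, without advancing time (a new reading comes with each control period).
- r.snapshot(name): name is "side" or "top"; returns a dict with "img" (480x640x3 uint8, red, green, blue), "fx", "fy", "cx", "cy" (pixels), "origin" and "rotation" of the camera in the world. Camera axes: x right, y up, looking along -z (the intrinsics and any distortion apply to the point x, -y, -z); pixel columns grow to the right and rows downward; lengths in m; the calibration is good to about 2 mm. A picture is of the moment at which its call begins. There is no depth.
- r.finish_job(): hands the job in, once; it reports no verdict.
Trained networks look in the newest picture that a camera, given by its name, has taken for a name from the list of things; names that differ only in an ending like _2 or _b are one class to them, and where a whole thing is asked for, a point or a joint stands for the part that bears it (a point fixed in the world has none). Each returns a list of dicts, best first, with "confidence" (0 to 1); they miss things now and then, are a little off and sometimes report something else, mostly with a low value. They report only what shows in the picture. A call takes as long as a camera call. They do not tell look-alikes from the thing itself.
- r.spot_in(label, camera): "rect" ([left, top, right, bottom] in pixels, round what is visible of it).
- r.spot_point(label, camera): "location" ([row, column] in pixels: a listed point, or the origin of a listed thing).
The state is a dict: "clock": time; "q": joint angles; "qd": joint speeds; "joint_torque": joint torques, N m; "tool_pos": TCP position; "eef_rot": TCP orientation; "contact_force": force on the tool from outside, world axes, zero at the start; "moment": the same for the moment, N m; "opening": opening from 0.0 (shut) to 1.0 (fully open).
Only numpy, scipy, OpenCV 4.12 (cv2) and the standard library are available. Lean on these libraries where they do the work, as an engineer would, in place of code of your own. Each camera call takes 0.05 s, during which the arm holds its last target. There are 200 camera calls.

## Working session

There is one attempt and no reset: what is moved stays moved. The work goes in short steps, Python scripts to look and compute and a shell command to move; the robot and the scene stay as the last step left them, time stands still between calls to the robot, and variables do not carry over. Pictures are saved under pics/ and viewed, about 8 in all and at most 12, crops included, and the job is handed in when it is done.

```bash
mkdir -p pics
cat > h.py <<'E'
import numpy as np,cv2
from plant import r
from scipy.spatial.transform import Rotation as R
def ray(s,row,col):
    d=np.array([(col-s['cx'])/s['fx'],-(row-s['cy'])/s['fy'],-1.]);return np.array(s['origin']),np.array(s['rotation'])@d
def onz(s,rc,z):
    o,d=ray(s,*rc);return o+d*(z-o[2])/d[2]
def proj(s,p):
    c=np.array(s['rotation']).T@(np.array(p)-np.array(s['origin']));return [round(float(s['cy']-s['fy']*c[1]/-c[2]),1),round(float(s['cx']+s['fx']*c[0]/-c[2]),1)]
def tri(s1,a,s2,b):
    o1,d1=ray(s1,*a);o2,d2=ray(s2,*b);d1/=np.linalg.norm(d1);d2/=np.linalg.norm(d2)
    t=np.linalg.lstsq(np.c_[d1,-d2],o2-o1,rcond=None)[0];p,q=o1+t[0]*d1,o2+t[1]*d2
    return (p+q)/2,np.linalg.norm(p-q)
def save(s,n,box=None,k=1):
    im=s['img'][...,::-1]
    if box: im=im[box[1]:box[3],box[0]:box[2]]
    cv2.imwrite('pics/'+n,cv2.resize(im,None,fx=k,fy=k,interpolation=cv2.INTER_CUBIC))
def st():
    s=r.get_state();print('t',round(s['clock'],2),'p',np.round(s['tool_pos'],4),'R',np.round(R.from_quat(s['eef_rot']).as_matrix(),3).tolist(),'F',np.round(s['contact_force'],1),'op',round(s['opening'],3),'q',np.round(s['q'],2));return s
E
cat > a.py <<'E'
from h import *
st()
S={}
for c in('top','side'):
    s=S[c]=r.snapshot(c);save(s,c+'0.png');print(c,{k:np.round(v,3).tolist() for k,v in s.items() if k!='img'})
Z=dict(housing=0,module_center=.025,face_a=.025,face_b=.025,tube=.077,rod=.055,rod_grip=.055,rod_tip=.055,rack=0,drum=0,jar=0,hub=0)
for n,z in Z.items():
    for c in S:
        for f in r.spot_point(n,c)[:3]: print(n,c,round(f['confidence'],2),np.round(f['location'],1),np.round(onz(S[c],f['location'],z),4))
E
python3 a.py
```

```text
t 0.0 p [0.2608 0.5673 0.2379] R [[-0.909, 0.417, -0.001], [0.417, 0.909, -0.002], [-0.0, -0.002, -1.0]] F [ 0.   0.2 -0.8] op 1.004 q [-1.11  0.69 -0.19  1.57  0.16  0.9  -0.22]
top {'fx': 507.846, 'fy': 507.846, 'cx': 314.919, 'cy': 238.168, 'origin': [0.243, -0.122, 1.438], 'rotation': [-0.059, 0.071, 0.707, -0.701]}
side {'fx': 513.078, 'fy': 513.078, 'cx': 309.323, 'cy': 240.205, 'origin': [-0.066, -0.859, 0.96], 'rotation': [0.371, -0.125, -0.294, 0.872]}Traceback (most recent call last):
  File "a.py", line 9, in <module>
    for f in r.spot_point(n,c)[:3]: print(n,c,round(f['confidence'],2),np.round(f['location'],1),np.round(onz(S[c],f['location'],z),4))
                                                                                                          ~~~^^^^^^^^^^^^^^^^^^^^^^
  File "h.py", line 7, in onz
    o,d=ray(s,*rc);return o+d*(z-o[2])/d[2]
        ~~~^^^^^^^
  File "h.py", line 5, in ray
    d=np.array([(col-s['cx'])/s['fx'],-(row-s['cy'])/s['fy'],-1.]);return np.array(s['origin']),np.array(s['rotation'])@d
                                                                                                ~~~~~~~~~~~~~~~~~~~~~~~^~
ValueError: matmul: Input operand 1 has a mismatch in its core dimension 0, with gufunc signature (n?,k),(k,m?)->(n?,m?) (size 3 is different from 4)
```

```bash
sed -i "s/np.array(s\['rotation'\])/R.from_quat(s['rotation']).as_matrix()/g" h.py; python3 a.py
```

```text
t 0.15 p [0.2609 0.5675 0.2381] R [[-0.909, 0.418, -0.0], [0.418, 0.909, -0.001], [-0.0, -0.001, -1.0]] F [0.9 0.4 0.2] op 1.002 q [-1.11  0.69 -0.19  1.57  0.16  0.9  -0.22]
top {'fx': 507.846, 'fy': 507.846, 'cx': 314.919, 'cy': 238.168, 'origin': [0.243, -0.122, 1.438], 'rotation': [-0.059, 0.071, 0.707, -0.701]}
side {'fx': 513.078, 'fy': 513.078, 'cx': 309.323, 'cy': 240.205, 'origin': [-0.066, -0.859, 0.96], 'rotation': [0.371, -0.125, -0.294, 0.872]}
housing top 0.56 [339.4 374.8] [ 0.2244 -0.3112  0.    ]
housing side 0.92 [232.5 190.6] [0.2982 0.1574 0.    ]
housing side 0.59 [209.2 266.3] [ 0.5184  0.1134 -0.    ]
module_center top 0.49 [246.1 222.6] [0.4861 0.1132 0.025 ]
module_center side 0.8 [208.1 277.8] [0.5315 0.0725 0.025 ]
module_center side 0.41 [231.6 351.4] [ 0.6328 -0.1268  0.025 ]
face_a top 0.94 [248.9 219.4] [0.4782 0.122  0.025 ]
face_a top 0.91 [210.8 223.2] [0.5882 0.1139 0.025 ]
face_a side 0.78 [194.6 288.9] [0.5916 0.1027 0.025 ]
face_a side 0.76 [206.4 254.1] [0.4825 0.1191 0.025 ]
face_b top 0.94 [248.9 219.4] [0.4782 0.122  0.025 ]
face_b top 0.91 [
[... 904 characters left out ...]
2908  0.055 ]
rod_tip top 0.59 [285.1 537.6] [ 0.3669 -0.7557  0.055 ]
rod_tip side 0.83 [289.8 338.6] [ 0.4577 -0.2826  0.055 ]
rack top 0.92 [222.  363.2] [ 0.5587 -0.2878  0.    ]
rack top 0.44 [307.7 125.5] [0.3177 0.3834 0.    ]
rack side 0.68 [286.6 368. ] [ 0.5539 -0.2835  0.    ]
rack side 0.53 [208.6 277.7] [0.546  0.0957 0.    ]
drum top 0.67 [179.3 143.6] [0.6903 0.3527 0.    ]
drum side 0.7 [154.2 266.1] [0.6724 0.3444 0.    ]
jar top 0.86 [162.6 342.1] [ 0.7393 -0.2299  0.    ]
jar top 0.33 [154.1 254.9] [0.7666 0.0285 0.    ]
jar side 0.73 [241.8 406. ] [ 0.7421 -0.2269  0.    ]
hub top 0.82 [308.6 125.3] [0.3152 0.3838 0.    ]
hub side 0.68 [186.3 161.4] [0.325  0.3952 0.    ]
```

View pics/top0.png

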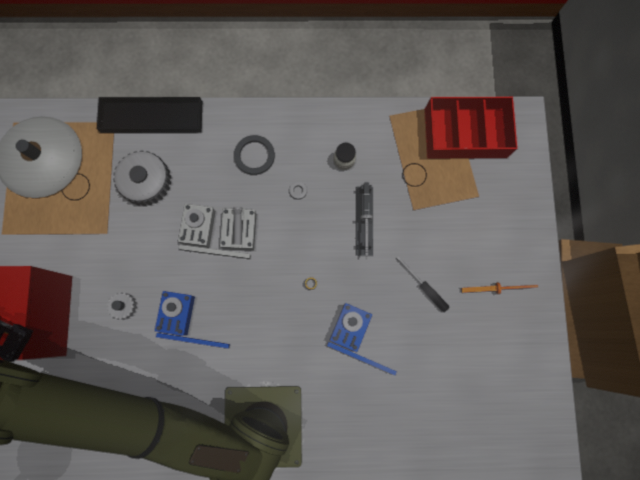

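View pics/side0.png

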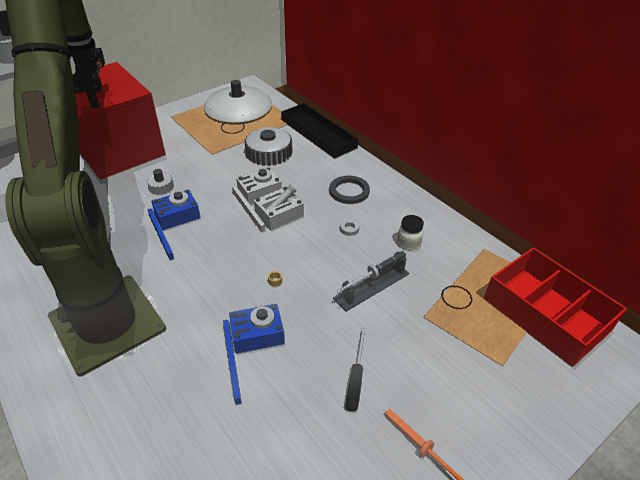

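The top picture shows the bare aluminium halves at (228,195), fixed with the hub, and (229,237), loose. The steel rod in its rest is at (220,364).

Candidates before the first reach:
- **Housing:** silver (228,195), blue (313,174), blue (328,350). I choose the silver one.
- **Rod:** steel in the rest (220,364), orange (288,498). I choose the steel one.

I'll check the choice in a close crop.

```bash
cat > b.py <<'E'
from h import *
t=r.snapshot('top');s=r.snapshot('side')
a=cv2.resize(t['img'][170:270,170:390],None,fx=3.6,fy=3.6,interpolation=cv2.INTER_CUBIC)
b=cv2.resize(s['img'][160:235,225:395],None,fx=3.2,fy=3.2,interpolation=cv2.INTER_CUBIC)
b=np.pad(b,((0,0),(0,a.shape[1]-b.shape[1]),(0,0)))
cv2.imwrite('pics/c1.png',np.vstack([a,b])[...,::-1])
E
python3 b.py
```

```text
(no output)
```

View pics/c1.png

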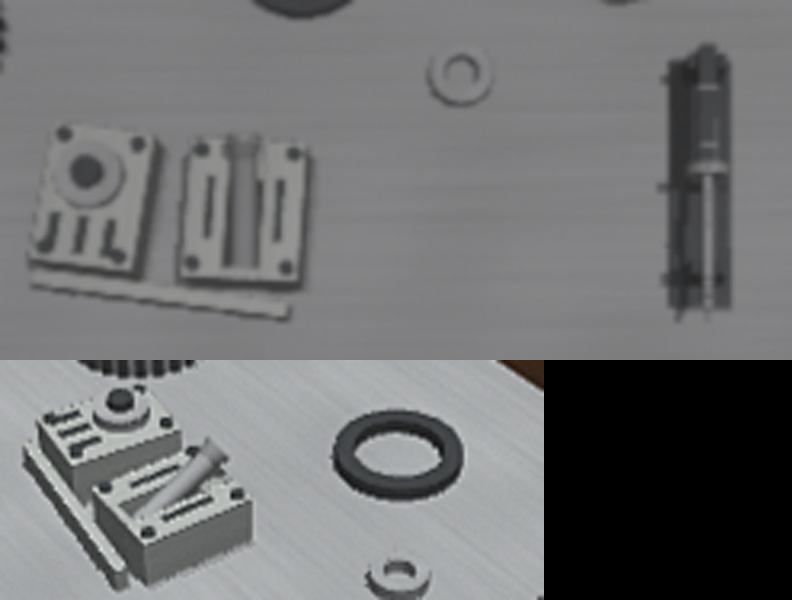

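The crop confirms the bare-metal pair, with the loose half carrying the tube, and the steel rod in its rest. Next I'll work out the geometry from the crop pixels.

```bash
cat > c.py <<'E'
from h import *
t=r.snapshot('top');s=r.snapshot('side')
f=lambda x,y,z:onz(t,(170+y/3.6,170+x/3.6),z)
for n,x,y,z in [('fence L',30,283,.025),('fence R',290,317,.025),('hTL',52,124,.05),('hTR',158,133,.05),('hBL',30,264,.05),('lTL',188,138,.05),('lTR',308,145,.05),('lBR',298,285,.05),('lBL',180,278,.05),('tubeend',243,150,.085),('rodtip',707,315,.055),('collar',708,167,.055),('handle end',707,50,.055)]: print(n,np.round(f(x,y,z),4))
for n in('face_a','tube','rod','rod_grip','rod_tip','module_center','housing'):
    A=r.spot_point(n,'top');B=r.spot_point(n,'side')
    for a in A:
        for b in B:
            p,e=tri(t,a['location'],s,b['location'])
            if e<.012: print(n,round(a['confidence'],2),round(b['confidence'],2),np.round(p,4),round(e,4))
E
python3 c.py
```

```text
fence L [0.4797 0.2369 0.025 ]
fence R [0.4516 0.0342 0.025 ]
hTL [0.6009 0.2185 0.05  ]
hTR [0.5933 0.1361 0.05  ]
hBL [0.4903 0.2311 0.05  ]
lTL [0.5892 0.1127 0.05  ]
lTR [0.5831 0.0194 0.05  ]
lBR [0.4727 0.0257 0.05  ]
lBL [0.4787 0.1161 0.05  ]
tubeend [0.5709 0.0649 0.085 ]
rodtip [ 0.4465 -0.2876  0.055 ]
collar [ 0.5627 -0.2916  0.055 ]
handle end [ 0.657  -0.2934  0.055 ]
face_a 0.82 0.83 [0.4844 0.1197 0.0371] 0.0044
face_a 0.58 0.59 [0.5856 0.1133 0.0295] 0.0044
tube 0.6 0.61 [0.5854 0.0749 0.0694] 0.0055
rod 0.7 0.77 [ 0.3533 -0.6608  0.0259] 0.0085
rod 0.7 0.57 [ 0.3166 -0.511   0.4048] 0.0108
rod 0.66 0.57 [ 0.5584 -0.2872  0.0493] 0.0111
rod_grip 0.65 0.82 [ 0.602  -0.2912  0.056 ] 0.0102
rod_tip 0.67 0.55 [ 0.4501 -0.2898  0.0545] 0.0016
module_center 0.94 0.85 [0.5269 0.0634 0.0398] 0.0033
```

```bash
python3 -m jog '[{"translation":[-0.74,-0.64,0],"twist":0,"claw":68},{"translation":[-0.74,-0.64,0],"twist":0,"claw":68},{"translation":[-0.74,-0.64,0],"twist":0,"claw":68},{"translation":[-0.74,-0.64,0],"twist":0,"claw":68},{"translation":[-0.74,-0.64,0],"twist":0,"claw":68},{"translation":[-0.74,-0.64,0],"twist":0,"claw":68},{"translation":[-0.74,-0.64,0],"twist":0,"claw":68},{"translation":[-0.74,-0.64,0],"twist":0,"claw":68},{"translation":[-0.74,-0.64,0],"twist":0,"claw":68},{"translation":[-0.74,-0.64,0],"twist":0,"claw":68},{"translation":[-0.74,-0.64,0],"twist":0,"claw":68},{"translation":[-0.74,-0.64,0],"twist":0,"claw":68},{"translation":[-0.74,-0.64,0],"twist":0,"claw":68},{"translation":[-0.74,-0.64,0],"twist":0,"claw":68},{"translation":[-0.74,-0.64,0],"twist":0,"claw":68},{"translation":[-0.74,-0.64,0],"twist":0,"claw":68}]'
python3 -m jog '[{"translation":[0,0,0],"twist":1,"claw":68},{"translation":[0,0,0],"twist":1,"claw":68},{"translation":[0,0,0],"twist":1,"claw":68},{"translation":[0,0,0],"twist":1,"claw":68},{"translation":[0,0,0],"twist":1,"claw":68},{"translation":[0,0,0],"twist":1,"claw":68},{"translation":[0,0,0],"twist":1,"claw":68},{"translation":[0,0,0],"twist":1,"claw":68},{"translation":[0,0,0],"twist":1,"claw":68},{"translation":[0,0,0],"twist":1,"claw":68},{"translation":[0,0,0],"twist":1,"claw":68},{"translation":[0,0,0],"twist":1,"claw":68},{"translation":[0,0,0],"twist":0,"claw":68}]'
python3 -c "from h import *;st()"
```

```text
clock: 3.68
tool_pos: [0.5209, -0.004, 0.2389]
eef_rot: [0.214, 0.977, 0.0, 0.0]
contact_force: [1.4, 0.7, 0.4]
opening: 0.683
clock: 4.77
tool_pos: [0.5204, -0.0018, 0.2388]
eef_rot: [0.748, 0.664, 0.0, 0.0]
contact_force: [0.4, 0.9, -0.0]
opening: 0.679
t 4.77 p [ 0.5204 -0.0018  0.2388] R [[0.119, 0.993, 0.0], [0.993, -0.119, -0.0], [-0.0, 0.0, -1.0]] F [ 0.4  0.9 -0. ] op 0.679 q [-0.15  0.55  0.11  1.89 -0.09  0.7  -0.11]
```

```bash
python3 -m jog '[{"translation":[-0.2,0,0.9],"twist":0,"claw":68},{"translation":[0,0,0.95],"twist":0,"claw":68},{"translation":[0,0,0.95],"twist":0,"claw":68},{"translation":[0,0,0.95],"twist":0,"claw":68},{"translation":[0,0,0.85],"twist":0,"claw":68},{"translation":[0,0,0.6],"twist":0,"claw":68},{"translation":[0,0,0],"twist":0,"claw":68}]'
python3 -m jog '[{"translation":[0.15,0,0],"twist":0,"claw":68},{"translation":[0.15,0,0],"twist":0,"claw":68},{"translation":[0.15,0,0],"twist":0,"claw":68},{"translation":[0.1,0,0],"twist":0,"claw":68},{"translation":[0.1,0,0],"twist":0,"claw":68},{"translation":[0.1,0,0],"twist":0,"claw":68},{"translation":[0.1,0,0],"twist":0,"claw":68},{"translation":[0.1,0,0],"twist":0,"claw":68},{"translation":[0.1,0,0],"twist":0,"claw":68},{"translation":[0.1,0,0],"twist":0,"claw":68}]'
```

```text
clock: 5.35
tool_pos: [0.5167, -0.0096, 0.0266]
eef_rot: [0.746, 0.666, -0.002, -0.003]
contact_force: [-1.0, -0.1, -0.0]
opening: 0.678
clock: 6.18
tool_pos: [0.524, 0.0311, 0.0321]
eef_rot: [0.749, 0.663, -0.002, 0.002]
contact_force: [-0.5, -9.8, 5.1]
opening: 0.683
```

```bash
for i in 1 2; do python3 -m jog '[{"translation":[0.07,0,0],"twist":0,"claw":68},{"translation":[0.07,0,0],"twist":0,"claw":68}]';python3 -m jog '[{"translation":[0.07,0,0],"twist":0,"claw":68},{"translation":[0.07,0,0],"twist":0,"claw":68}]'; done
```

```text
clock: 6.35
tool_pos: [0.525, 0.037, 0.0321]
eef_rot: [0.749, 0.663, -0.002, 0.002]
contact_force: [-1.3, -8.5, 6.2]
opening: 0.68
clock: 6.52
tool_pos: [0.5258, 0.0424, 0.0321]
eef_rot: [0.749, 0.663, -0.002, 0.002]
contact_force: [-0.6, -9.5, 5.3]
opening: 0.679
clock: 6.68
tool_pos: [0.5265, 0.048, 0.0321]
eef_rot: [0.749, 0.663, -0.002, 0.002]
contact_force: [-0.8, -8.2, 5.3]
opening: 0.68
clock: 6.85
tool_pos: [0.5261, 0.0492, 0.0321]
eef_rot: [0.75, 0.661, -0.004, 0.003]
contact_force: [-4.2, -21.9, 7.9]
opening: 0.682
```

```bash
python3 -m jog '[{"translation":[0.08,0,0],"twist":0,"claw":68},{"translation":[0.08,0,0],"twist":0,"claw":68},{"translation":[0,0,0],"twist":0,"claw":68}]'; python3 -m jog '[{"translation":[0,0,0],"twist":0,"claw":68},{"translation":[-0.2,0,0],"twist":0,"claw":68},{"translation":[-0.4,0,0],"twist":0,"claw":68},{"translation":[-0.8,0,-0.5],"twist":0,"claw":68},{"translation":[0,0,-0.9],"twist":0,"claw":80},{"translation":[0,0,-0.9],"twist":0,"claw":90},{"translation":[-0.8,0,-0.4],"twist":0,"claw":100},{"translation":[-1,0,0],"twist":0,"claw":100},{"translation":[-1,0,0],"twist":0,"claw":100},{"translation":[-1,0,0],"twist":0,"claw":100},{"translation":[0,0,0],"twist":0,"claw":100}]'
python3 - <<'E'
from h import *
s=st();t=r.snapshot('top');q=r.snapshot('side')
a=cv2.resize(t['img'][190:270,160:270],None,fx=5.,fy=5.,interpolation=cv2.INTER_CUBIC)
b=cv2.resize(q['img'][160:240,225:320],None,fx=5,fy=5,interpolation=cv2.INTER_CUBIC)[:, :250+225]
cv2.imwrite('pics/c2.png',cv2.resize(np.hstack([a,b]),(800,int(400*800/1025)))[...,::-1])
for n in('face_a','tube','module_center'):
    A=r.spot_point(n,'top');B=r.spot_point(n,'side')
    for x in A:
        for y in B:
            p,e=tri(t,x['location'],q,y['location'])
            if e<.012: print(n,round(x['confidence'],2),round(y['confidence'],2),np.round(p,4),round(e,4))
E
```

```text
clock: 7.1
tool_pos: [0.5252, 0.0498, 0.0323]
eef_rot: [0.752, 0.659, -0.007, 0.005]
contact_force: [-5.1, -26.4, 9.2]
opening: 0.679
clock: 8.02
tool_pos: [0.5021, -0.153, 0.1402]
eef_rot: [0.752, 0.66, -0.002, 0.003]
contact_force: [0.9, -0.1, -0.2]
opening: 1.001
t 8.02 p [ 0.5021 -0.153   0.1402] R [[0.13, 0.992, 0.001], [0.992, -0.13, -0.007], [-0.007, 0.002, -1.0]] F [ 0.9 -0.1 -0.2] op 1.001 q [ 0.18  0.71  0.05  1.97 -0.05  0.46  0.13]
face_a 0.93 0.66 [0.6015 0.1448 0.0228] 0.0052
face_a 0.56 0.59 [0.4916 0.1525 0.0369] 0.0075
tube 0.77 0.48 [0.5908 0.1009 0.0725] 0.0004
module_center 0.63 0.74 [0.5374 0.0979 0.0423] 0.0052
```

View pics/c2.png

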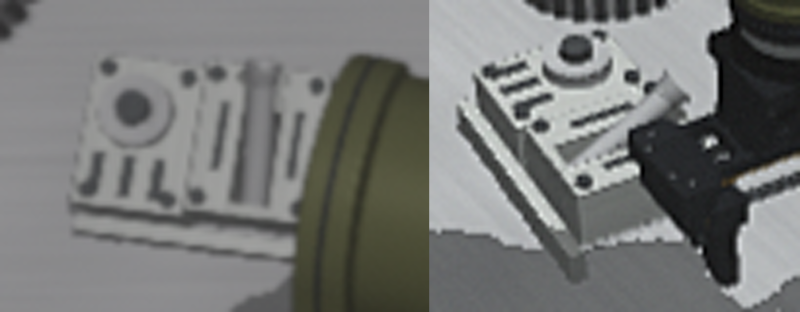

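The side and top crops show the two halves closed with no visible gap. Now to the rod.

```bash
python3 -m jog '[{"translation":[-0.62,0.58,0],"twist":0,"claw":100},{"translation":[-0.62,0.58,0],"twist":0,"claw":100},{"translation":[-0.62,0.58,0],"twist":0,"claw":100},{"translation":[-0.62,0.58,0],"twist":0,"claw":100},{"translation":[-0.62,0.58,0],"twist":0,"claw":100},{"translation":[0,0,0],"twist":1,"claw":100},{"translation":[0,0,0],"twist":1,"claw":100},{"translation":[0,0,0],"twist":1,"claw":100},{"translation":[0,0,0],"twist":1,"claw":100},{"translation":[0,0,0],"twist":1,"claw":100},{"translation":[0,0,0],"twist":1,"claw":100},{"translation":[0,0,0],"twist":1,"claw":100}]'
python3 -m jog '[{"translation":[0,0,0],"twist":1,"claw":100},{"translation":[0,0,0],"twist":1,"claw":100},{"translation":[0,0,0],"twist":1,"claw":100},{"translation":[0,0,0],"twist":1,"claw":100},{"translation":[0,0,0],"twist":1,"claw":100},{"translation":[0,0,0],"twist":1,"claw":100},{"translation":[0,0,0],"twist":1,"claw":100},{"translation":[0,0,0],"twist":0,"claw":100}]'
python3 - <<'E'
from h import *
s=st();t=r.snapshot('top');q=r.snapshot('side')
save(q,'c3.png',(300,190,480,320),4)
for n in('rod','rod_grip','rod_tip'):
    A=r.spot_point(n,'top');B=r.spot_point(n,'side')
    for b in B:print(n,'side',round(b['confidence'],2),np.round(onz(q,b['location'],.055),4),np.round(b['location']))
    for b in A:print(n,'top',round(b['confidence'],2),np.round(onz(t,b['location'],.055),4))
E
```

```text
clock: 9.42
tool_pos: [0.605, -0.2774, 0.1384]
eef_rot: [0.936, 0.351, -0.0, -0.0]
contact_force: [-0.0, -0.5, -0.5]
opening: 1.002
clock: 10.08
tool_pos: [0.6051, -0.2772, 0.1382]
eef_rot: [1.0, -0.006, -0.0, -0.0]
contact_force: [0.3, -0.3, -0.1]
opening: 0.999
t 10.08 p [ 0.6051 -0.2772  0.1382] R [[1.0, -0.012, -0.001], [-0.012, -1.0, 0.0], [-0.001, -0.0, -1.0]] F [ 0.3 -0.3 -0.1] op 0.999 q [ 0.15  0.91  0.43  1.54 -0.47  0.81 -0.82]
rod side 0.64 [ 0.3439 -0.6661  0.055 ] [449. 427.]
rod side 0.61 [ 0.5643 -0.2792  0.055 ] [268. 372.]
rod top 0.82 [ 0.5601 -0.2835  0.055 ]
rod top 0.68 [ 0.3489 -0.6478  0.055 ]
rod_grip side 0.84 [ 0.6026 -0.2951  0.055 ] [265. 388.]
rod_grip side 0.63 [ 0.3456 -0.6337  0.055 ] [435. 414.]
rod_grip top 0.63 [ 0.6085 -0.2969  0.055 ]
rod_grip top 0.56 [ 0.3471 -0.6018  0.055 ]
rod_tip side 0.96 [ 0.4531 -0.2885  0.055 ] [292. 339.]
rod_tip top 0.65 [ 0.4471 -0.2826  0.055 ]
rod_tip top 0.62 [ 0.3661 -0.7554  0.055 ]
```

View pics/c3.png

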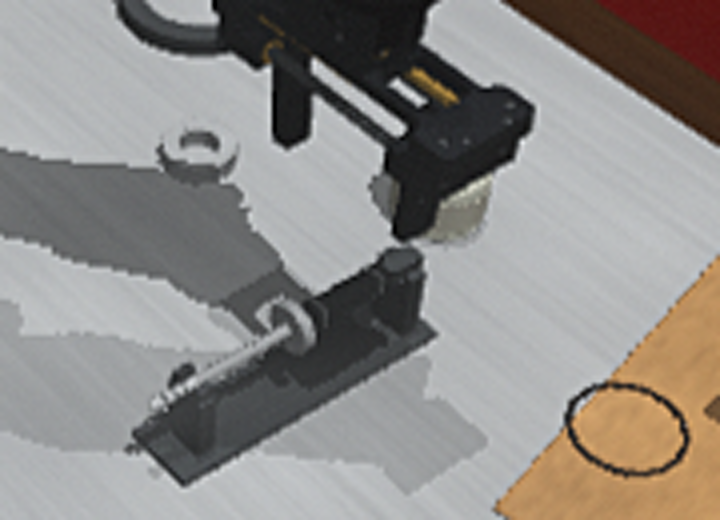

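```bash
python3 -m jog '[{"translation":[-0.07,0.34,0],"twist":0.15,"claw":70},{"translation":[0,0,0.8],"twist":0,"claw":60},{"translation":[0,0,0.8],"twist":0,"claw":60},{"translation":[0,0,0.6],"twist":0,"claw":60},{"translation":[0,0,0.35],"twist":0,"claw":60},{"translation":[0,0,0],"twist":0,"claw":60}]' 15
python3 -m jog '[{"translation":[0,0,0],"twist":0,"claw":30},{"translation":[0,0,0],"twist":0,"claw":30},{"translation":[0,0,0],"twist":0,"claw":0},{"translation":[0,0,0],"twist":0,"claw":0},{"translation":[0,0,0],"twist":0,"claw":0},{"translation":[0,0,0],"twist":0,"claw":0},{"translation":[0,0,0],"twist":0,"claw":0},{"translation":[0,0,0],"twist":0,"claw":0}]'
```

```text
clock: 10.98
tool_pos: [0.5993, -0.2923, 0.0335]
eef_rot: [1.0, -0.014, -0.003, -0.001]
contact_force: [-1.1, -0.1, 0.5]
opening: 0.604
clock: 11.65
tool_pos: [0.6023, -0.2913, 0.0374]
eef_rot: [1.0, -0.013, 0.0, -0.001]
contact_force: [-0.3, 4.0, 6.3]
opening: 0.16
```

```bash
python3 -m jog '[{"translation":[0,0,-0.3],"twist":0,"claw":0},{"translation":[0,0,-0.5],"twist":0,"claw":0},{"translation":[0,0,-0.8],"twist":0,"claw":0},{"translation":[0,0,-0.9],"twist":0,"claw":0},{"translation":[0,0,-0.9],"twist":0,"claw":0},{"translation":[0,0,0],"twist":1,"claw":0},{"translation":[0,0,0],"twist":0,"claw":0}]'
python3 - <<'E'
from h import *
s=st();t=r.snapshot('top');q=r.snapshot('side')
a=cv2.resize(t['img'][190:260,165:265],(571,400),interpolation=cv2.INTER_CUBIC)
b=cv2.resize(q['img'][160:230,225:325],(571,400),interpolation=cv2.INTER_CUBIC)
c=cv2.resize(q['img'][150:300,280:430],(600,600),interpolation=cv2.INTER_CUBIC)
cv2.imwrite('pics/c4.png',cv2.resize(np.hstack([np.pad(np.vstack([a,b]),((0,0),(0,0),(0,0))),np.pad(c,((0,200),(0,0),(0,0)))]),(800,546))[...,::-1])
for n in('tube','rod','rod_grip','rod_tip'):
    A=r.spot_point(n,'top');B=r.spot_point(n,'side')
    for x in A:
        for y in B:
            p,e=tri(t,x['location'],q,y['location'])
            if e<.012: print(n,round(x['confidence'],2),round(y['confidence'],2),np.round(p,4),round(e,4),np.round(x['location'],1),np.round(y['location'],1))
E
```

```text
clock: 12.23
tool_pos: [0.6027, -0.294, 0.1758]
eef_rot: [0.998, -0.068, 0.002, 0.002]
contact_force: [0.2, 0.2, -2.7]
opening: 0.158
t 12.23 p [ 0.6027 -0.294   0.1758] R [[0.991, -0.135, 0.004], [-0.135, -0.991, -0.003], [0.005, 0.003, -1.0]] F [ 0.2  0.2 -2.7] op 0.158 q [ 0.14  0.87  0.49  1.5  -0.48  0.88 -0.92]
rod 0.9 0.97 [ 0.3529 -0.66    0.0215] 0.0008 [291.6 498.7] [451.8 424.9]
rod 0.49 0.54 [ 0.5614 -0.2905  0.1951] 0.0039 [203.7 373.1] [228.9 378.8]
rod_grip 0.63 0.69 [ 0.3575 -0.6167  0.0238] 0.0087 [291.2 482.7] [431.4 412. ]
rod_grip 0.56 0.63 [ 0.6057 -0.294   0.1845] 0.0066 [187.5 373.7] [225.3 393.3]
rod_tip 0.66 0.75 [ 0.4517 -0.2726  0.1873] 0.0048 [248.6 366. ] [247.6 337. ]
```

View pics/c4.png

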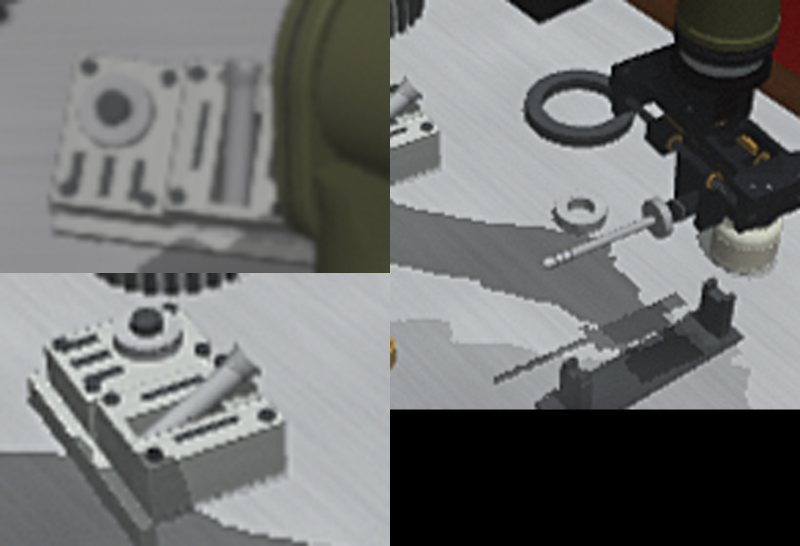

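Run:
```python
from h import *
t=r.snapshot('top');q=r.snapshot('side')
a,b=(208.3,226.9),(184.2,288.3)
print(tri(t,a,q,b),onz(t,a,.077),onz(q,b,.077))
print([proj(t,p) for p in ([.584,.0970,.077],[.59,.1,.077])],[proj(q,p) for p in ([.584,.0970,.077],[.59,.1,.077])])
for n in('tube','module_center','face_a'):
  for c,s in(('top',t),('side',q)):
    for x in r.spot_point(n,c): print(n,c,round(x['confidence'],2),np.round(x['location'],1),onz(s,x['location'],.077 if n=='tube' else .025).round(4))
# loose half corners from top crop
for x,y in((188,64),(160,205),(170,60),(55,197)): print(onz(t,(190+y/3.9,165+x/3.9),.05).round(4))
```

```text
(array([0.58516087, 0.09605386, 0.06963839]), np.float64(0.0018654429255560588)) [0.58247722 0.09528984 0.077     ] [0.58068021 0.08787148 0.077     ]
[[207.8, 226.3], [205.6, 225.2]] [[182.2, 287.4], [180.9, 288.5]]
tube top 0.73 [207.  212.9] [0.5864 0.1337 0.077 ]
tube top 0.61 [205.2 225.4] [0.5913 0.0996 0.077 ]
tube side 0.68 [183.5 289.8] [0.5859 0.0879 0.077 ]
tube side 0.54 [245.2 335.9] [ 0.5316 -0.1817  0.077 ]
module_center top 0.91 [227.1 228.6] [0.5406 0.0975 0.025 ]
module_center top 0.61 [179.9 145.3] [0.6807 0.3395 0.025 ]
module_center side 0.68 [201.1 272.9] [0.538  0.1064 0.025 ]
face_a top 0.9 [208.5 214.1] [0.595 0.14  0.025]
face_a top 0.68 [243.2 206.4] [0.4947 0.1589 0.025 ]
face_a side 0.69 [186.6 280.6] [0.594 0.148 0.025]
face_a side 0.58 [198.1 251.1] [0.4958 0.1555 0.025 ]
[0.5949 0.138  0.05  ]
[0.492 0.155 0.05 ]
[0.5979 0.151  0.05  ]
[0.4982 0.2293 0.05  ]
```

```bash
python3 -m jog '[{"translation":[0.23,-0.5,0],"twist":0,"claw":0},{"translation":[0.23,-0.85,0],"twist":0,"claw":0},{"translation":[0.23,-0.9,0],"twist":0,"claw":0},{"translation":[0.23,-0.9,0],"twist":0,"claw":0},{"translation":[0.23,-0.9,0],"twist":0,"claw":0},{"translation":[0.23,-0.9,0],"twist":0,"claw":0},{"translation":[0.23,-0.9,0],"twist":0,"claw":0},{"translation":[0.23,-0.9,0],"twist":0,"claw":0},{"translation":[0.23,-0.9,0],"twist":0,"claw":0},{"translation":[0.23,-0.9,0],"twist":0,"claw":0},{"translation":[0.23,-0.75,0],"twist":0,"claw":0},{"translation":[0,-0.35,0],"twist":0,"claw":0},{"translation":[0,0,0.8],"twist":0,"claw":0},{"translation":[0,0,0.8],"twist":0,"claw":0},{"translation":[0,0,0.3],"twist":0,"claw":0},{"translation":[0,0,0],"twist":0,"claw":0},{"translation":[0,0,0],"twist":0,"claw":0}]'
cat > d.py <<'E'
from h import *
import sys
s=st();t=r.snapshot('top');q=r.snapshot('side')
a=cv2.resize(t['img'][170:240,180:260],None,fx=5,fy=5,interpolation=cv2.INTER_CUBIC)
b=cv2.resize(q['img'][130:200,260:340],None,fx=5,fy=5,interpolation=cv2.INTER_CUBIC)
cv2.imwrite('pics/'+sys.argv[1],np.hstack([a,b])[...,::-1])
M=np.array([.5865,.0975,.077]);print('M top',proj(t,M),'side',proj(q,M))
g=np.array(s['tool_pos'])-.019*R.from_quat(s['eef_rot']).as_matrix()[:,2]
ex=R.from_quat(s['eef_rot']).as_matrix()[:,0]
print('grip rel M along,lat,z',((g-M)@ex).round(4),((g-M)@[-ex[1],ex[0],0]).round(4),(g-M)[2].round(4))
for n in('tube','rod','rod_tip'):
    A=r.spot_point(n,'top');B=r.spot_point(n,'side')
    for x in A:
        for y in B:
            p,e=tri(t,x['location'],q,y['location'])
            if e<.012 and p[1]>-.2: print(n,round(x['confidence'],2),round(y['confidence'],2),np.round(p,4),round(e,4),np.round(x['location'],1),np.round(y['location'],1))
E
python3 d.py c5.png
```

```text
clock: 14.55
tool_pos: [0.7528, 0.0758, 0.0969]
eef_rot: [0.998, -0.067, -0.0, 0.0]
contact_force: [0.3, 0.4, -1.2]
opening: 0.152
t 14.55 p [0.7528 0.0758 0.0969] R [[0.991, -0.133, -0.001], [-0.133, -0.991, -0.001], [-0.001, 0.001, -1.0]] F [ 0.3  0.4 -1.2] op 0.152 q [-0.38  1.1   0.53  1.22 -0.57  0.97 -1.47]
M top [206.9, 226.1] side [181.8, 288.0]
grip rel M along,lat,z 0.1677 0.0006 0.0389
tube 0.85 0.55 [0.592  0.0942 0.0729] 0.011 [203.5 228.5] [183.2 288.4]
rod 0.77 0.54 [0.7126 0.0826 0.1187] 0.0011 [157.8 230.4] [156.3 326.4]
```

View pics/c5.png

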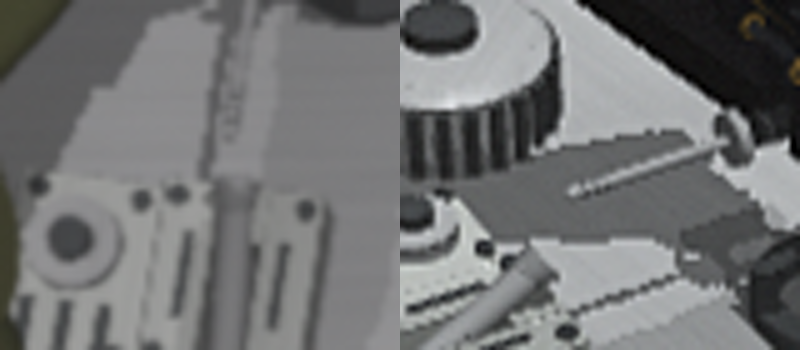

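Run:
```python
from h import *
t=r.snapshot('top');q=r.snapshot('side')
for z in(.116,.111,.106):print(z,proj(q,[.604,.0958,z]),proj(t,[.604,.0958,z]),'side pix at plane y=.096:',end='')
o,d=ray(q,168.6,294.6);print(o+d*(.0958-o[1])/d[1])
for z in (.106,.111,.116):print(proj(q,[.7126,.0805,z]))
```

```text
0.116 [168.5, 293.1] [197.0, 224.6] side pix at plane y=.096:0.111 [170.0, 293.1] [197.5, 224.9] side pix at plane y=.096:0.106 [171.4, 293.1] [198.0, 225.2] side pix at plane y=.096:[0.60920944 0.0958     0.1133701 ]
[160.3, 326.9]
[158.8, 327.0]
[157.4, 327.0]
```

```bash
python3 -m jog '[{"translation":[0,0,0.45],"twist":0,"claw":0},{"translation":[0,0,0.46],"twist":0,"claw":0},{"translation":[0,0,0],"twist":0,"claw":0}]' 10; python3 -m jog '[{"translation":[-0.2,0,0],"twist":0,"claw":0},{"translation":[-0.2,0,0],"twist":0,"claw":0},{"translation":[-0.1,0,0],"twist":0,"claw":0},{"translation":[0,0,0],"twist":0,"claw":0}]'; python3 -m jog '[{"translation":[-0.05,0,0],"twist":0,"claw":0},{"translation":[-0.05,0,0],"twist":0,"claw":0}]'; python3 -m jog '[{"translation":[-0.05,0,0],"twist":0,"claw":0},{"translation":[-0.05,0,0],"twist":0,"claw":0}]'
```

```text
clock: 15.3
tool_pos: [0.75, 0.0772, 0.0564]
eef_rot: [0.998, -0.066, -0.003, -0.0]
contact_force: [-1.5, 0.9, -3.0]
opening: 0.156
clock: 15.63
tool_pos: [0.7326, 0.0799, 0.061]
eef_rot: [0.998, -0.066, -0.0, -0.0]
contact_force: [-0.4, 0.8, -1.6]
opening: 0.154
clock: 15.8
tool_pos: [0.7297, 0.0799, 0.0608]
eef_rot: [0.998, -0.066, 0.001, -0.0]
contact_force: [-0.4, 0.1, -1.3]
opening: 0.154
clock: 15.97
tool_pos: [0.7266, 0.0802, 0.0608]
eef_rot: [0.998, -0.066, 0.002, 0.0]
contact_force: [4.4, 0.2, -1.7]
opening: 0.154
```

```bash
python3 -m jog '[{"translation":[-0.03,0,-0.11],"twist":0,"claw":0},{"translation":[-0.03,0,-0.11],"twist":0,"claw":0},{"translation":[-0.02,0,-0.11],"twist":0,"claw":0}]'; python3 -m jog '[{"translation":[-0.02,0,-0.11],"twist":0,"claw":0},{"translation":[-0.02,0,-0.11],"twist":0,"claw":0},{"translation":[-0.02,0,-0.11],"twist":0,"claw":0}]'; python3 d.py c6.png
```

```text
clock: 16.22
tool_pos: [0.7234, 0.0805, 0.0745]
eef_rot: [0.998, -0.066, 0.002, 0.0]
contact_force: [1.4, 0.3, -2.8]
opening: 0.155
clock: 16.47
tool_pos: [0.7189, 0.0813, 0.0868]
eef_rot: [0.998, -0.066, -0.001, -0.0]
contact_force: [0.1, -1.5, -1.9]
opening: 0.156
t 16.47 p [0.7189 0.0813 0.0868] R [[0.991, -0.132, -0.001], [-0.132, -0.991, 0.0], [-0.002, -0.0, -1.0]] F [ 0.1 -1.5 -1.9] op 0.156 q [-0.4   1.06  0.51  1.35 -0.59  0.88 -1.44]
M top [206.9, 226.1] side [181.8, 288.0]
grip rel M along,lat,z 0.1333 0.0014 0.0288
tube 0.48 0.54 [0.5859 0.1028 0.075 ] 0.0026 [207.7 224.1] [181.4 287.2]
```

View pics/c6.png

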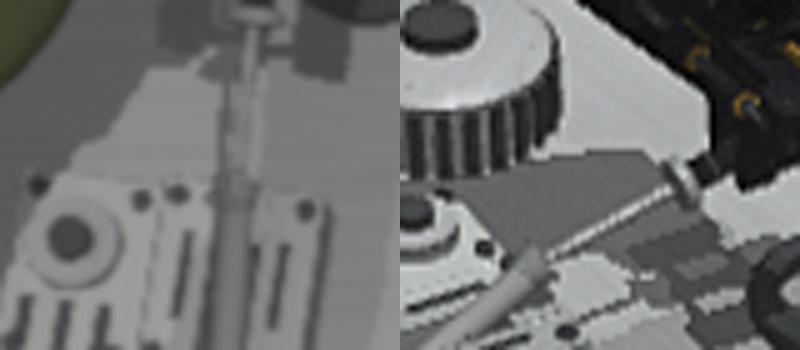

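```bash
python3 -m jog '[{"translation":[-0.05,0,-0.17],"twist":0,"claw":0},{"translation":[-0.05,0,-0.17],"twist":0,"claw":0},{"translation":[-0.05,0,-0.17],"twist":0,"claw":0}]'; python3 -m jog '[{"translation":[-0.05,0,-0.17],"twist":0,"claw":0},{"translation":[-0.06,0,-0.17],"twist":0,"claw":0},{"translation":[-0.06,0,-0.17],"twist":0,"claw":0},{"translation":[0,0,0],"twist":0,"claw":0}]'; python3 d.py c7.png
```

```text
clock: 17.12
tool_pos: [0.7134, 0.0819, 0.1078]
eef_rot: [0.998, -0.066, -0.0, 0.0]
contact_force: [0.4, -0.7, -2.5]
opening: 0.16
clock: 17.45
tool_pos: [0.7075, 0.083, 0.1297]
eef_rot: [0.998, -0.066, 0.001, -0.0]
contact_force: [1.1, -0.5, -1.9]
opening: 0.155
t 17.45 p [0.7075 0.083  0.1297] R [[0.991, -0.132, 0.003], [-0.132, -0.991, 0.0], [0.003, -0.001, -1.0]] F [ 1.1 -0.5 -1.9] op 0.155 q [-0.42  1.    0.53  1.38 -0.57  0.92 -1.45]
M top [206.9, 226.1] side [181.8, 288.0]
grip rel M along,lat,z 0.122 0.0016 0.0717
tube 0.84 0.79 [0.5911 0.0972 0.0672] 0.0057 [205.2 227.3] [184.2 288.5]
rod 0.62 0.67 [0.6697 0.0887 0.1288] 0.001 [171.8 227.2] [157.6 313.2]
```

View pics/c7.png

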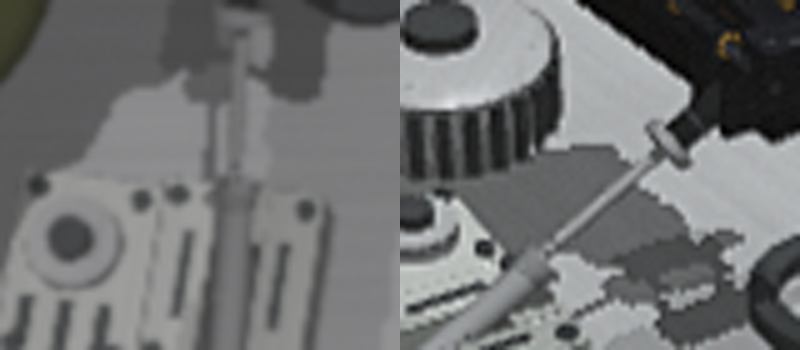

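```bash
python3 -m jog '[{"translation":[-0.13,0,0.075],"twist":0,"claw":0},{"translation":[-0.13,0,0.075],"twist":0,"claw":0},{"translation":[-0.13,0,0.075],"twist":0,"claw":0}]'; python3 -m jog '[{"translation":[-0.13,0,0.075],"twist":0,"claw":0},{"translation":[-0.13,0,0.075],"twist":0,"claw":0},{"translation":[-0.13,0,0.075],"twist":0,"claw":0}]';python3 -c "from h import *;st()"
```

```text
clock: 18.1
tool_pos: [0.6905, 0.0851, 0.1179]
eef_rot: [0.998, -0.066, -0.0, -0.0]
contact_force: [0.2, -0.2, -2.0]
opening: 0.155
clock: 18.35
tool_pos: [0.6753, 0.0872, 0.1092]
eef_rot: [0.998, -0.066, -0.0, -0.0]
contact_force: [0.3, -0.4, -1.6]
opening: 0.158
t 18.35 p [0.6753 0.0872 0.1092] R [[0.991, -0.132, -0.0], [-0.132, -0.991, 0.0], [-0.0, -0.0, -1.0]] F [ 0.3 -0.4 -1.6] op 0.158 q [-0.44  0.98  0.51  1.5  -0.59  0.82 -1.41]
```

```bash
python3 -m jog '[{"translation":[-0.13,0,0.075],"twist":0,"claw":0},{"translation":[-0.13,0,0.075],"twist":0,"claw":0},{"translation":[-0.13,0,0.075],"twist":0,"claw":0},{"translation":[-0.13,0,0.075],"twist":0,"claw":0}]'; python3 -m jog '[{"translation":[-0.13,0,0.075],"twist":0,"claw":0},{"translation":[-0.13,0,0.075],"twist":0,"claw":0},{"translation":[-0.13,0,0.075],"twist":0,"claw":0}]'; python3 -m jog '[{"translation":[-0.08,0,0.045],"twist":0,"claw":0},{"translation":[-0.08,0,0.045],"twist":0,"claw":0}]'
```

```text
clock: 18.68
tool_pos: [0.6549, 0.0899, 0.0973]
eef_rot: [0.998, -0.066, 0.0, -0.0]
contact_force: [-0.2, 0.5, -2.0]
opening: 0.158
clock: 18.93
tool_pos: [0.6394, 0.0919, 0.0882]
eef_rot: [0.998, -0.066, 0.0, -0.0]
contact_force: [-0.5, 0.7, -1.2]
opening: 0.154
clock: 19.1
tool_pos: [0.6332, 0.0928, 0.0847]
eef_rot: [0.998, -0.066, -0.0, -0.0]
contact_force: [-0.4, -0.1, -2.1]
opening: 0.154
```

```bash
for i in 1; do python3 -m jog '[{"translation":[-0.06,0,0.035],"twist":0,"claw":0},{"translation":[-0.06,0,0.035],"twist":0,"claw":0}]'; python3 -m jog '[{"translation":[-0.05,0,0.03],"twist":0,"claw":0},{"translation":[-0.04,0,0.023],"twist":0,"claw":0}]';  python3 -m jog '[{"translation":[-0.04,0,0.023],"twist":0,"claw":0},{"translation":[-0.04,0,0.023],"twist":0,"claw":0}]'; done
```

```text
clock: 19.27
tool_pos: [0.6303, 0.0931, 0.0827]
eef_rot: [0.998, -0.066, 0.002, 0.0]
contact_force: [3.7, -0.2, 4.0]
opening: 0.153
clock: 19.43
tool_pos: [0.6303, 0.0931, 0.0826]
eef_rot: [0.998, -0.066, 0.006, 0.0]
contact_force: [6.1, 0.0, 10.2]
opening: 0.153
clock: 19.6
tool_pos: [0.6303, 0.093, 0.0824]
eef_rot: [0.998, -0.066, 0.009, 0.0]
contact_force: [11.0, -0.9, 13.4]
opening: 0.156
```

```bash
python3 d.py c8.png
```

```text
t 19.6 p [0.6303 0.093  0.0824] R [[0.991, -0.132, 0.018], [-0.132, -0.991, -0.001], [0.018, -0.001, -1.0]] F [11.  -0.9 13.4] op 0.156 q [-0.46  0.96  0.46  1.68 -0.64  0.64 -1.36]
M top [206.9, 226.1] side [181.8, 288.0]
grip rel M along,lat,z 0.0441 0.0014 0.0244
tube 0.76 0.73 [0.5939 0.1013 0.0625] 0.0065 [206.6 225.1] [184.  290.6]
rod 0.49 0.51 [0.5911 0.0979 0.081 ] 0.0086 [203.5 226.5] [180.3 287.7]
```

View pics/c8.png

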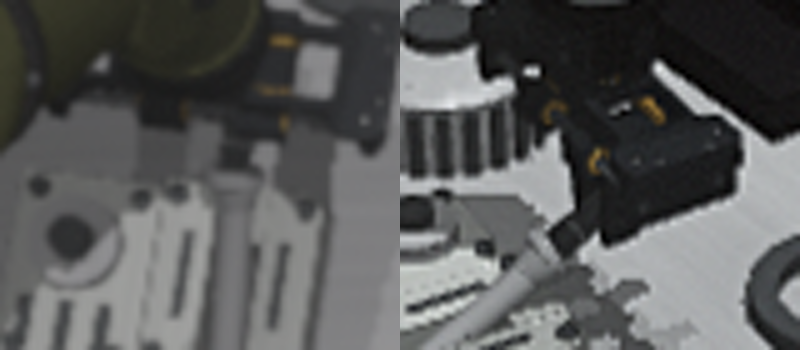

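The side crop shows the collar seated on the mouth at (545,245), and the force rises with no more motion. Now I draw it out.

```bash
python3 -m jog '[{"translation":[0.13,0,-0.075],"twist":0,"claw":0},{"translation":[0.17,0,-0.1],"twist":0,"claw":0},{"translation":[0.21,0,-0.12],"twist":0,"claw":0},{"translation":[0.21,0,-0.12],"twist":0,"claw":0},{"translation":[0.21,0,-0.12],"twist":0,"claw":0},{"translation":[0.21,0,-0.12],"twist":0,"claw":0},{"translation":[0.21,0,-0.12],"twist":0,"claw":0}]' 15; python3 -m jog '[{"translation":[0.21,0,-0.12],"twist":0,"claw":0},{"translation":[0.21,0,-0.12],"twist":0,"claw":0},{"translation":[0.21,0,-0.12],"twist":0,"claw":0},{"translation":[0.21,0,-0.12],"twist":0,"claw":0},{"translation":[0.21,0,-0.12],"twist":0,"claw":0},{"translation":[0.21,0,-0.12],"twist":0,"claw":0},{"translation":[0.21,0,-0.12],"twist":0,"claw":0}]' ; python3 d.py c9.png
```

```text
clock: 20.58
tool_pos: [0.6746, 0.0871, 0.1083]
eef_rot: [0.998, -0.066, -0.002, 0.0]
contact_force: [0.2, -0.8, -3.6]
opening: 0.158
clock: 21.17
tool_pos: [0.7329, 0.0794, 0.1418]
eef_rot: [0.998, -0.066, -0.002, 0.0]
contact_force: [0.0, -0.1, -1.3]
opening: 0.155
t 21.17 p [0.7329 0.0794 0.1418] R [[0.991, -0.132, -0.004], [-0.132, -0.991, 0.0], [-0.004, 0.0, -1.0]] F [ 0.  -0.1 -1.3] op 0.155 q [-0.4   1.02  0.55  1.27 -0.55  1.   -1.47]
M top [206.9, 226.1] side [181.8, 288.0]
grip rel M along,lat,z 0.1473 0.0014 0.0838
tube 0.57 0.76 [0.591  0.103  0.0661] 0.0098 [204.7 225.6] [183.7 286.6]
rod 0.51 0.56 [0.6912 0.0843 0.1447] 0.005 [161.5 228.5] [151.1 319.6]
rod_tip 0.7 0.72 [0.5983 0.0966 0.0819] 0.0102 [203.9 225.4] [178.6 293.3]
```

View pics/c9.png

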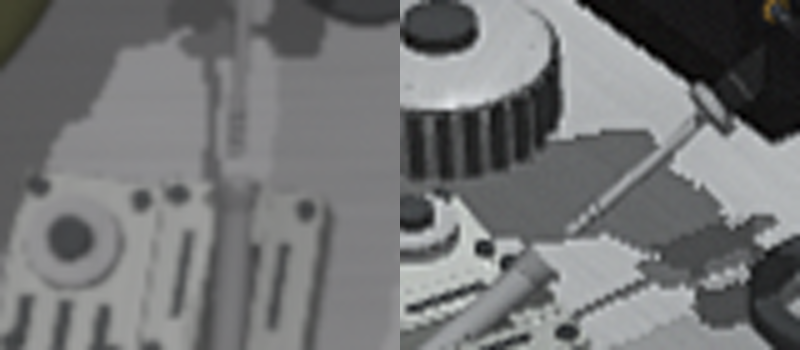

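```bash
python3 -m jog '[{"translation":[0.1,0,-0.3],"twist":0,"claw":0},{"translation":[0,0,-0.5],"twist":0,"claw":0},{"translation":[0,0,-0.4],"twist":0,"claw":0},{"translation":[-0.1,0.5,0],"twist":0,"claw":0},{"translation":[-0.2,0.85,0],"twist":0,"claw":0},{"translation":[-0.22,0.9,0],"twist":0,"claw":0},{"translation":[-0.22,0.9,0],"twist":0,"claw":0},{"translation":[-0.22,0.9,0],"twist":0,"claw":0},{"translation":[-0.22,0.9,0],"twist":0,"claw":0},{"translation":[-0.22,0.9,0],"twist":0,"claw":0},{"translation":[-0.22,0.9,0],"twist":0,"claw":0},{"translation":[-0.22,0.9,0],"twist":0,"claw":0},{"translation":[-0.22,0.9,0],"twist":0,"claw":0},{"translation":[-0.22,0.75,0],"twist":0,"claw":0},{"translation":[-0.1,0.35,0],"twist":0,"claw":0},{"translation":[0,0,0],"twist":-0.9,"claw":0},{"translation":[0,0,0],"twist":0,"claw":0},{"translation":[0,0,0],"twist":0,"claw":0}]'; python3 -c "from h import *;st()"
```

```text
clock: 23.07
tool_pos: [0.5931, -0.2897, 0.1906]
eef_rot: [1.0, -0.019, 0.0, -0.001]
contact_force: [-0.1, 0.2, -1.7]
opening: 0.155
t 23.07 p [ 0.5931 -0.2897  0.1906] R [[0.999, -0.039, 0.0], [-0.039, -0.999, 0.002], [0.0, -0.002, -1.0]] F [-0.1  0.2 -1.7] op 0.155 q [ 0.15  0.84  0.47  1.52 -0.45  0.9  -0.84]
```

```bash
python3 -m jog '[{"translation":[0.1,0.04,0.5],"twist":-0.12,"claw":0},{"translation":[0,0,0.6],"twist":0,"claw":0},{"translation":[0,0,0.5],"twist":0,"claw":0},{"translation":[0,0,0.2],"twist":0,"claw":0},{"translation":[0,0,0],"twist":0,"claw":0}]' 10
python3 - <<'E'
from h import *
st();t=r.snapshot('top');q=r.snapshot('side')
b=cv2.resize(q['img'][190:310,310:430],None,fx=4,fy=4,interpolation=cv2.INTER_CUBIC);a=cv2.resize(t['img'][190:270,330:400],None,fx=4.5,fy=6,interpolation=cv2.INTER_CUBIC)
cv2.imwrite('pics/c10.png',np.hstack([a,b])[...,::-1])
E
```

```text
clock: 23.48
tool_pos: [0.5959, -0.2904, 0.1164]
eef_rot: [1.0, -0.012, -0.002, -0.002]
contact_force: [0.1, 0.1, -1.7]
opening: 0.157
t 23.48 p [ 0.5959 -0.2904  0.1164] R [[1.0, -0.025, -0.004], [-0.025, -1.0, 0.003], [-0.004, -0.003, -1.0]] F [ 0.1  0.1 -1.7] op 0.157 q [ 0.17  0.93  0.42  1.55 -0.49  0.77 -0.79]
```

View pics/c10.png

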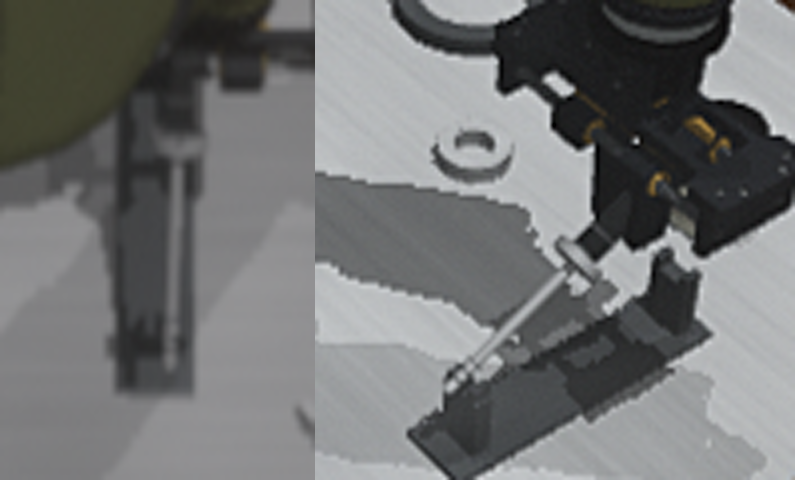

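```bash
python3 -m jog '[{"translation":[0,0,0.15],"twist":0,"claw":0},{"translation":[0,0,0.15],"twist":0,"claw":0},{"translation":[0,0,0.15],"twist":0,"claw":0},{"translation":[0,0,0.15],"twist":0,"claw":0},{"translation":[0,0,0],"twist":0,"claw":0}]'; python3 -m jog '[{"translation":[0,0,0.15],"twist":0,"claw":0},{"translation":[0,0,0.15],"twist":0,"claw":0},{"translation":[0,0,0.15],"twist":0,"claw":0},{"translation":[0,0,0.15],"twist":0,"claw":0},{"translation":[0,0,0],"twist":0,"claw":0}]'; python3 -m jog '[{"translation":[0,0,0.15],"twist":0,"claw":0},{"translation":[0,0,0.15],"twist":0,"claw":0},{"translation":[0,0,0],"twist":0,"claw":0}]'; python3 -m jog '[{"translation":[0,0,0.1],"twist":0,"claw":0},{"translation":[0,0,0.1],"twist":0,"claw":0},{"translation":[0,0,0],"twist":0,"claw":0}]'
```

```text
clock: 24.0
tool_pos: [0.5959, -0.2922, 0.0934]
eef_rot: [1.0, -0.013, -0.001, -0.001]
contact_force: [-1.2, 1.3, -1.7]
opening: 0.157
clock: 24.42
tool_pos: [0.5959, -0.2924, 0.0692]
eef_rot: [1.0, -0.013, -0.001, -0.001]
contact_force: [0.3, 0.2, -0.5]
opening: 0.16
clock: 24.67
tool_pos: [0.596, -0.2925, 0.0574]
eef_rot: [1.0, -0.013, -0.001, -0.0]
contact_force: [0.9, 0.4, -0.6]
opening: 0.159
clock: 24.92
tool_pos: [0.5963, -0.2927, 0.0499]
eef_rot: [1.0, -0.013, -0.0, -0.0]
contact_force: [1.1, 0.5, -0.9]
opening: 0.157
```

```bash
python3 -m jog '[{"translation":[0,0,0.12],"twist":0,"claw":0},{"translation":[0,0,0.1],"twist":0,"claw":0},{"translation":[0,0,0],"twist":0,"claw":0}]'; python3 -m jog '[{"translation":[0,0,0.06],"twist":0,"claw":0},{"translation":[0,0,0],"twist":0,"claw":0}]';python3 -m jog '[{"translation":[0,0,0.04],"twist":0,"claw":0},{"translation":[0,0,0],"twist":0,"claw":0}]'; python3 -m jog '[{"translation":[0,0,0.04],"twist":0,"claw":0},{"translation":[0,0,0],"twist":0,"claw":0}]'
```

```text
clock: 25.17
tool_pos: [0.5969, -0.2932, 0.0424]
eef_rot: [1.0, -0.013, 0.0, 0.0]
contact_force: [0.0, 1.6, 3.1]
opening: 0.16
clock: 25.33
tool_pos: [0.5972, -0.2932, 0.0409]
eef_rot: [1.0, -0.013, 0.001, 0.0]
contact_force: [-1.2, 3.6, 8.7]
opening: 0.165
clock: 25.5
tool_pos: [0.5974, -0.2932, 0.0397]
eef_rot: [1.0, -0.013, 0.001, 0.0]
contact_force: [-1.5, 3.4, 10.8]
opening: 0.161
clock: 25.67
tool_pos: [0.5976, -0.2932, 0.0383]
eef_rot: [1.0, -0.013, 0.001, 0.0]
contact_force: [-1.9, 2.4, 11.0]
opening: 0.16
```

```bash
python3 -m jog '[{"translation":[0,0,0],"twist":0,"claw":0},{"translation":[0,0,0],"twist":0,"claw":0},{"translation":[0,0,0],"twist":0,"claw":0},{"translation":[0,0,0],"twist":0,"claw":0}]' 40;  python3 -m jog '[{"translation":[0,0,-0.15],"twist":0,"claw":0},{"translation":[0,0,-0.3],"twist":0,"claw":0},{"translation":[0,0,-0.6],"twist":0,"claw":0},{"translation":[0,0,-0.8],"twist":0,"claw":0},{"translation":[0,0,-0.8],"twist":0,"claw":0},{"translation":[0,0,-0.8],"twist":0,"claw":0},{"translation":[0,0,-0.8],"twist":0,"claw":0},{"translation":[0,0,-0.7],"twist":0,"claw":0},{"translation":[0,0,-0.4],"twist":0,"claw":0},{"translation":[0,0,-0.2],"twist":0,"claw":0},{"translation":[0,0,0],"twist":0,"claw":0},{"translation":[0,0,0],"twist":0,"claw":0},{"translation":[0,0,0],"twist":0,"claw":0}]'
python3 - <<'E'
from h import *
s=st();t=r.snapshot('top');q=r.snapshot('side')
b=cv2.resize(q['img'][130:280,290:440],(600,600),interpolation=cv2.INTER_CUBIC);a=cv2.resize(q['img'][165:240,230:280+15],(200,231));a2=cv2.resize(t['img'][195:260,170:250],(200,162))
L=np.zeros((600,200,3),np.uint8);L[:231]=a;L[300:462]=a2
cv2.imwrite('pics/c11.png',np.hstack([L,b])[...,::-1])
g=np.array(s['tool_pos'])+[0,0,.019]
for dz in(-.02,-.01,0,.01,.02):print(dz,proj(q,g+[-.15,.004,dz]))
print('grip',proj(q,g),'tip expected crop',[(proj(q,g+[-.15,.004,0])[1]-290)*4+200,(proj(q,g+[-.15,.004,0])[0]-130)*4])
for n in('rod','rod_tip','rod_grip','rack','face_a','module_center','tube'):
    A=r.spot_point(n,'top');B=r.spot_point(n,'side')
    for x in A:
        for y in B:
            p,e=tri(t,x['location'],q,y['location'])
            if e<.012: print(n,round(x['confidence'],2),round(y['confidence'],2),np.round(p,4),round(e,4))
E
```

```text
clock: 26.0
tool_pos: [0.5976, -0.2931, 0.0384]
eef_rot: [1.0, -0.013, 0.001, 0.0]
contact_force: [-0.9, 3.6, 12.3]
opening: 0.152
clock: 27.08
tool_pos: [0.5956, -0.2924, 0.2565]
eef_rot: [1.0, -0.013, -0.001, -0.001]
contact_force: [-0.0, -1.0, -1.8]
opening: 0.149
t 27.08 p [ 0.5956 -0.2924  0.2565] R [[1.0, -0.026, -0.003], [-0.026, -1.0, 0.002], [-0.003, -0.002, -1.0]] F [-0.  -1.  -1.8] op 0.149 q [ 0.14  0.78  0.51  1.43 -0.41  1.04 -0.86]
-0.02 [229.6, 339.7]
-0.01 [225.9, 339.9]
0 [222.2, 340.1]
0.01 [218.4, 340.3]
0.02 [214.6, 340.6]
grip [194.6, 395.7] tip expected crop [400.4000000000001, 368.79999999999995]
rod 0.83 0.91 [ 0.5575 -0.2886  0.2743] 0.008
rod_tip 0.65 0.75 [ 0.4418 -0.2929  0.2808] 0.0084
rod_grip 0.61 0.85 [ 0.5971 -0.2927  0.2761] 0.0078
rod_grip 0.55 0.7 [ 0.359  -0.6237  0.0224] 0.0038
rack 0.55 0.64 [ 0.5459 -0.2942  0.0099] 0.01
face_a 0.81 0.97 [0.5947 0.1406 0.0292] 0.0023
face_a 0.78 0.62 [0.492  0.1523 0.0378] 0.0083
tube 0.68 0.58 [0.598  0.1001 0.0629] 0.0051
```

Run:
```python
from h import *
s=st()
g=np.array(s['tool_pos'])+[0,0,.019];ex=np.array([-.15,.004,0])
for k in range(3):
    q=r.snapshot('side')
    for n in('rod','rod_tip'):
        for f in r.spot_point(n,'side')[:2]: print(n,round(f['confidence'],2),np.round(f['location'],1))
print('expect level rod',proj(q,g+ex*.3),'tip',proj(q,g+ex))
gray=cv2.cvtColor(q['img'],cv2.COLOR_RGB2GRAY)
L=cv2.createLineSegmentDetector().detect(cv2.resize(gray[195:250,325:390],None,fx=4,fy=4,interpolation=cv2.INTER_CUBIC))[0][:,0]
for l in L:
    if np.hypot(l[2]-l[0],l[3]-l[1])>50: print((l.reshape(2,2)/4+[325,195]).round(1).tolist())
u=lambda p:np.array(proj(q,p))
for a in(-6,-3,0,3,6):
    d=np.array([-np.cos(np.radians(a)),.026*np.cos(np.radians(a)),np.sin(np.radians(a))])
    v=u(g+d*.15)-u(g+d*.05);print('pitch tip up',a,'slope drow/dcol',round(v[0]/v[1],3))
```

```text
t 27.88 p [ 0.5965 -0.293   0.2584] R [[1.0, -0.025, 0.0], [-0.025, -1.0, 0.0], [0.0, -0.0, -1.0]] F [-0.6 -1.2 -1.8] op 0.145 q [ 0.14  0.77  0.51  1.43 -0.41  1.04 -0.86]
rod 0.88 [201.6 378.3]
rod 0.71 [449.7 426.2]
rod_tip 0.88 [225.6 341. ]
rod 0.62 [452.2 427.6]
rod 0.57 [200.1 378.4]
rod_tip 0.88 [224.7 339.9]
rod_tip 0.72 [186.6 282.7]
rod 0.9 [450.  427.2]
rod 0.87 [199.4 378.5]
rod_tip 0.91 [225.1 341.5]
rod_tip 0.2 [227.6 349. ]
expect level rod [201.9, 380.4] tip [221.5, 340.7]
[[343.0, 196.0], [357.3, 196.0]]
[[361.5, 202.5], [346.7, 204.4]]
[[374.5, 207.2], [362.4, 213.3]]
[[351.4, 217.4], [373.0, 205.9]]
pitch tip up -6 slope drow/dcol -0.601
pitch tip up -3 slope drow/dcol -0.548
pitch tip up 0 slope drow/dcol -0.495
pitch tip up 3 slope drow/dcol -0.443
pitch tip up 6 slope drow/dcol -0.389
```

Run:
```python
from h import *
s=r.get_state();q=r.snapshot('side')
g=np.array(s['tool_pos'])+[0,0,.019]
u=lambda f:np.array(proj(q,g+np.array([-.15,.004,0])*f))
gray=cv2.cvtColor(q['img'],cv2.COLOR_RGB2GRAY)
for f in np.linspace(.38,1.04,12):
    r0,c0=u(f);c=int(round(c0));r1=int(round(r0+(c-c0)*-.495))
    print(round(f,2),c,r1,gray[r1-7:r1+9,c].tolist())
```

```text
0.38 376 204 [68, 68, 66, 60, 102, 174, 168, 138, 101, 135, 189, 181, 182, 181, 181, 179]
0.44 373 206 [184, 184, 184, 173, 152, 165, 157, 117, 116, 191, 183, 179, 180, 182, 181, 181]
0.5 369 207 [180, 183, 181, 182, 172, 140, 164, 160, 120, 117, 190, 181, 181, 181, 178, 177]
0.56 366 209 [181, 180, 183, 180, 177, 172, 167, 147, 116, 146, 183, 178, 182, 185, 185, 181]
0.62 363 210 [180, 180, 181, 178, 165, 127, 163, 165, 134, 129, 194, 188, 184, 184, 184, 181]
0.68 359 212 [183, 179, 177, 181, 184, 176, 161, 164, 139, 110, 143, 189, 184, 181, 181, 182]
0.74 356 214 [181, 181, 184, 184, 175, 154, 166, 158, 116, 117, 193, 185, 183, 178, 172, 181]
0.8 352 216 [180, 180, 181, 182, 168, 142, 171, 183, 132, 121, 188, 178, 184, 168, 73, 69]
0.86 349 217 [178, 177, 178, 181, 181, 164, 136, 163, 166, 119, 140, 188, 151, 88, 91, 99]
0.92 345 219 [177, 177, 178, 180, 181, 159, 150, 205, 169, 78, 104, 167, 94, 74, 95, 163]
0.98 342 221 [177, 176, 181, 186, 167, 141, 195, 193, 151, 109, 139, 181, 180, 168, 94, 88]
1.04 338 223 [178, 178, 181, 179, 179, 176, 177, 178, 185, 182, 181, 174, 181, 190, 161, 95]
```

```bash
python3 -m jog '[{"translation":[0,0,0],"twist":0,"claw":0},{"translation":[0,0,0],"twist":0,"claw":0},{"translation":[0,0,0],"twist":0,"claw":0}]'; python3 -c "
from h import *
s=st();print(np.abs(s['qd']).max());print(r.finish_job())"
```

```text
clock: 28.63
tool_pos: [0.5965, -0.293, 0.2583]
eef_rot: [1.0, -0.013, 0.0, -0.0]
contact_force: [0.8, 0.9, -2.3]
opening: 0.149
t 28.63 p [ 0.5965 -0.293   0.2583] R [[1.0, -0.026, 0.0], [-0.026, -1.0, 0.0], [0.0, -0.0, -1.0]] F [ 0.8  0.9 -2.3] op 0.149 q [ 0.14  0.77  0.51  1.43 -0.41  1.04 -0.86]
0.001536021265300779
the job is handed in; nothing more can be done
None
```

The job is done and handed in at 28.6 s on the clock.

- **Closing the halves:** I pushed the loose half against the bolted half until the force rose to about 26 N and it stopped. The crop taken after drawing the rod out still showed no gap.
- **Gauging:** I gripped the rod by its handle and caught its tip under the tube mouth. The tool cannot tilt, so I raised the gripper and let the rod pivot in the pads to about 30°. I then slid it in until the collar stopped on the mouth at about 17 N, seen seated in the picture, and drew it right out.
- **Levelling:** I set the rod on its rest until both ends bore at about 11 N. Then I gripped it at 40 N and lifted it straight up.

**Last checks:**
- The rod axis is about 0.277 m above the bench and the arm is still (joint speeds under 0.002 rad/s).
- The shaft's edge in the side image is level to about 1.5°.
- The shaft was held clear above the rest.

**Disagreements and gaps:**
- The detector's own points for the rod's tilt disagreed: one pair of images put the tip about 5 mm high, while side-view points alone put it low. I trusted the shaft edge.
- My final overview picture was refused by the viewer's limit. The last check of the closed halves was therefore by detector points only, which agreed with the earlier ones.
- I did not measure the other parts again at the end. My paths kept clear of them and the force readings showed no unexpected contact.

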